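# Put the left-hand and right-hand axle brackets away

## Task

Put the four handed axle brackets from the bench away into the yellow bins: left-hand ones in the bin that shows a left-hand bracket as the sample on its ledge, right-hand ones in the bin with the right-hand sample. Put one bracket in each compartment, standing upright on its foot on the compartment's floor. Leave the plain bracket with its axle in the middle, the gear wheel, the brass mass and the spanner where they lie.

Things in the scene. Friction and masses are not known exactly. Their poses are not given: they have to be found in the camera images.
- bracket_left_a: Left-hand axle bracket, blue plastic, loose, about 50 g, on its foot. Origin: underside, middle of its 80 (x) by 52 (y) mm outline; z up. Web 8 thick, 40 high, all along x at y=-22; foot 5 high, web to y=+4, x=-40 to +12; dark axle 12 dia, 24 up, at x=+30, sticks out to y=+26. Web is bare for fingers from x=-34 to +19. With the axle's end (+x) away from you, the axle sticks out left.
- bracket_left_b: Left-hand axle bracket, blue plastic, loose, about 50 g, on its foot. Origin: underside, middle of its 80 (x) by 52 (y) mm outline; z up. Web 8 thick, 40 high, all along x at y=-22; foot 5 high, web to y=+4, x=-40 to +12; dark axle 12 dia, 24 up, at x=+30, sticks out to y=+26. Web is bare for fingers from x=-34 to +19. With the axle's end (+x) away from you, the axle sticks out left.
- bracket_right_a: Right-hand axle bracket, blue plastic, loose, about 50 g, on its foot. Origin: underside, middle of its 80 (x) by 52 (y) mm outline; z up. Web 8 thick, 40 high, all along x at y=+22; foot 5 high, web to y=-4, x=-40 to +12; dark axle 12 dia, 24 up, at x=+30, sticks out to y=-26. Web is bare for fingers from x=-34 to +19. With the axle's end (+x) away from you, the axle sticks out right.
- bracket_right_b: Right-hand axle bracket, blue plastic, loose, about 50 g, on its foot. Origin: underside, middle of its 80 (x) by 52 (y) mm outline; z up. Web 8 thick, 40 high, all along x at y=+22; foot 5 high, web to y=-4, x=-40 to +12; dark axle 12 dia, 24 up, at x=+30, sticks out to y=-26. Web is bare for fingers from x=-34 to +19. With the axle's end (+x) away from you, the axle sticks out right.
- bin_left: Yellow bin, immovable, for left-hand brackets. Origin: underside, middle of its 112 (x) by 209 (y) mm box; z up. Two compartments 106 (x) by 101 (y) mm centred at x=0, y=+52 and y=-52; walls 3 mm, rim 25 up, floor 3 up. Ledge on +x side (away from robot; 60 deep, 12 high) has a left-hand bracket fixed on it as sample, top 52 up. Bins may swap places; turned up to 12 deg.
- bin_right: Yellow bin, immovable, for right-hand brackets. Origin: underside, middle of its 112 (x) by 209 (y) mm box; z up. Two compartments 106 (x) by 101 (y) mm centred at x=0, y=+52 and y=-52; walls 3 mm, rim 25 up, floor 3 up. Ledge on +x side (away from robot; 60 deep, 12 high) has a right-hand bracket fixed on it as sample, top 52 up. Bins may swap places; turned up to 12 deg.
- bracket_plain: Plain (unhanded) axle bracket, blue plastic, loose, about 50 g, on its foot. Origin: underside, middle of its 80 (x) by 52 (y) mm outline; z up. Web 8 thick, 40 high, all along x at y=-22; foot 5 high, web to y=+4, x=-40 to +40; dark axle 12 dia, 24 up, at x=0, sticks out to y=+26. Axle at mid-length, so neither left nor right: it stays where it lies.
- gear: Grey plastic gear wheel lying flat, 60 mm across the teeth, 10 mm thick with a hub to 14 mm; loose, 30 g. Origin: centre of its underside. It stays where it lies.
- slotted_mass: Brass slotted mass lying flat, 44 mm across, 12 mm thick; loose, 150 g. Origin: centre of its underside. It stays where it lies.
- spanner: Small steel spanner lying flat along its x, 104 mm long, up to 22 mm wide, 6 mm thick; loose, 50 g. Origin: centre of its underside. It stays where it lies.

How it is judged:
By the outcome, as a careful person would: the job done as asked, in the order asked, and still so for the second after the job is handed in, with the robot touching nothing.
It also fails if it takes over 104 s, if anything falls off the work surface, if the arm or the gripper's body presses on something with over 40 N, if the wrist force passes 120 N, or if a joint passes its speed limit or range.

## Robot

A 6-joint arm with a two-finger parallel gripper is mounted at the origin on the work surface. World frame = base frame: x ahead of the robot, y to its left, z up, the work surface at z = 0. Lengths are in m, angles in degrees, forces in N, time in s.
With the tool pointing down it reaches from about 0.3 to 0.75 m from the base axis. Payload 8.5 kg.
Tool frame: the origin (TCP) lies on the centre line of the jaws, within the pads' length; the fingertips stand 17 mm ahead of it and the grasp point (between the pads) lies 2 mm behind it (env.tip_extent is the distance from the TCP to the fingertips, in m); z points along the fingers, y is the direction in which the jaws open and shut (so a half turn about z gives the same grasp; the last joint's range is limited). The gripper opens to 85 mm and grips with 20 to 120 N. Pads are 22 mm wide; open, the fingers measure 114 mm over their backs; the gripper's body (76 mm by 85 mm) begins 54 mm behind the grasp point. The pads swing forward as they close: fully open they stand 13 mm farther back than shut.
Start: joints at [60.086, 21.807, 74.336, -0, 83.858, -12.336], TCP at [0.166, 0.524, 0.248] pointing down, gripper open.
Joint ranges: [-178.18, 178.18], [-50.72, 133.34], [12.68, 142.11], [-81.47, 261.47], [9.98, 163.14], [-165.26, 165.26]. Speed limits (degrees/s): [136.94, 136.94, 180, 180, 180, 180].

## Interface

Orientations are given as a 3x3 rotation matrix whose columns are the frame's x, y, z axes.
In Python, from rig import telemetry, get_image, camera_params, close_job, env gives the robot as it stands.
- The arm moves only by the tool apply_moves, never from a script. Its argument "motion" is a list of rows, each an object of numbers: "tx", "ty", "tz": the shift along the tool's x, y, z in cm; "turn": the turn about the tool's z in degrees; "jaw": the gripper's target within -1 to 1 (fully open at 1, half-way at 0, shut at -1). In form: [{"tx": .., "ty": .., "tz": .., "turn": .., "jaw": ..}, ...]. A call has 1 to 5 rows; each row is the pose to reach, as a shift and turn from the pose measured when the call began, along the tool's axes at that moment; what a row does not reach only later rows make up. A row lasts 1/12 s, in which the tool goes at most 41.7 mm and 7.16 degrees, less where a joint would pass 70% of its speed; a pose out of reach is approached as far as the arm can. A call with a gripper value outside its range is refused whole. The fingers move at their own pace and stop on an object; "squeeze" is the grip in N (left out, the last holds). Time passes only in rows, so rows that repeat a pose let the fingers close. It gives the time, the measured TCP pose, the force and the opening at its end, in the units of the state.
- telemetry.observe(): the state, without advancing time (a new reading comes with each control period).
- get_image(name): name is "side" or "top"; returns (picture, depth): 384x512x3 uint8, red, green, blue; 384x512 float32, m along the optical axis (not along the pixel's ray), 0 where there is no reading.
- camera_params(name): a dict with "fx", "fy", "cx", "cy" (pixels), "rvec" (rotation vector, rad) and "tvec" (3), from world to camera coordinates, as OpenCV has them. Camera axes: x right, y down, z forward; pixel columns grow to the right and rows downward; lengths in m; the calibration is good to about 2 mm. A picture is of the moment at which its call begins. camera_params takes no time and is no camera call.
- close_job(): hands the job in, once; it reports no verdict.
The state is a dict: "time_s": time; "q": joint angles; "qvel": joint speeds; "joint_efforts": joint torques, N m; "position": TCP position; "tool_rot": TCP orientation; "ft_force": force on the tool from outside, world axes, zero at the start; "wrist_torque": the same for the moment, N m; "grip_width": finger opening in m.
Only numpy, scipy, OpenCV 4.12 (cv2) and the standard library are available. Lean on these libraries where they do the work, as an engineer would, in place of code of your own. Each camera call takes 0.05 s, during which the arm holds its last target. There are 200 camera calls.

## Working session

There is one attempt and no reset: what is moved stays moved. The work goes in short steps, Python scripts to look and compute and a tool call to move; the robot and the scene stay as the last step left them, time stands still between calls to the robot, and variables do not carry over. Pictures are saved under pics/ and viewed, about 12 in all and at most 16, crops included, and the job is handed in when it is done.

Besides the shell and the picture viewer there is one more tool, called after ">>>" as name(argument=value, ...) on one line, values as JSON. apply_moves: Moves the arm, as the interface text tells. Its arguments: {"type":"object","properties":{"motion":{"type":"array"},"squeeze":{"type":"number"}},"required":["motion"]}

```bash
ls; mkdir -p pics; cat > h.py <<'E'
import numpy as np,cv2
from rig import telemetry,get_image,camera_params,close_job,env
def cam(n):
    c=camera_params(n);R,_=cv2.Rodrigues(np.array(c["rvec"],float));return c,R,np.array(c["tvec"],float).ravel()
def cloud(n,d):
    c,R,t=cam(n);v,u=np.indices(d.shape)
    P=np.stack([(u-c["cx"])/c["fx"]*d,(v-c["cy"])/c["fy"]*d,d],-1)
    return (P-t)@R
def ray(n,u,v,z):
    c,R,t=cam(n);o=-R.T@t;r=R.T@np.array([(u-c["cx"])/c["fx"],(v-c["cy"])/c["fy"],1.]);return o+r*(z-o[2])/r[2]
def proj(n,p):
    c,R,t=cam(n);q=R@np.array(p,float)+t;return c["fx"]*q[0]/q[2]+c["cx"],c["fy"]*q[1]/q[2]+c["cy"]
def save(n,p,box=None,k=1):
    if box: p=p[box[1]:box[3],box[0]:box[2]]
    cv2.imwrite(n,cv2.resize(p[:,:,::-1],None,fx=k,fy=k,interpolation=cv2.INTER_CUBIC))
E
python3 - <<'E'
from h import *
for n in("top","side"):
    p,d=get_image(n);np.savez(f"{n}0.npz",p=p,d=d);save(f"pics/{n}0.png",p,k=1.5)
    c,R,t=cam(n);print(n,c["fx"],-R.T@t,R[2])
print(telemetry.observe())
E
```

```text
pics
top 468.7606195841216 [ 0.26831849 -0.00789953  1.30378587] [ 0.1822652   0.01694168 -0.98310344]
side 434.00010419356914 [-0.11486841 -0.65062375  0.65629076] [ 0.55911803  0.60490406 -0.56699039]
{'time_s': 0.1, 'q': array([ 6.00884510e+01,  2.18378168e+01,  7.43795843e+01, -6.82211362e-04,
        8.38580662e+01, -1.23370797e+01]), 'qvel': array([ 0.01972471, -0.09181918, -0.10905059, -0.05596861,  0.0321713 ,
       -0.01084676]), 'joint_efforts': array([ 3.35764307e-03, -4.49222267e+01, -2.31656313e+01, -2.02183796e-04,
        3.61390121e-03,  8.28823261e-06]), 'position': array([0.16596338, 0.5241092 , 0.24777193]), 'tool_rot': array([[-9.53325607e-01,  3.01943486e-01, -6.46553385e-04],
       [ 3.01944058e-01,  9.53324955e-01, -1.14760700e-03],
       [ 2.69863019e-04, -1.28926609e-03, -9.99999132e-01]]), 'ft_force': array([-1.04169487,  0.359509  , -0.85192124]), 'wrist_torque': array([-0.00503249,  0.00758531, -0.0406623 ]), 'grip_width': 0.08547746698970457}
```

View pics/top0.png

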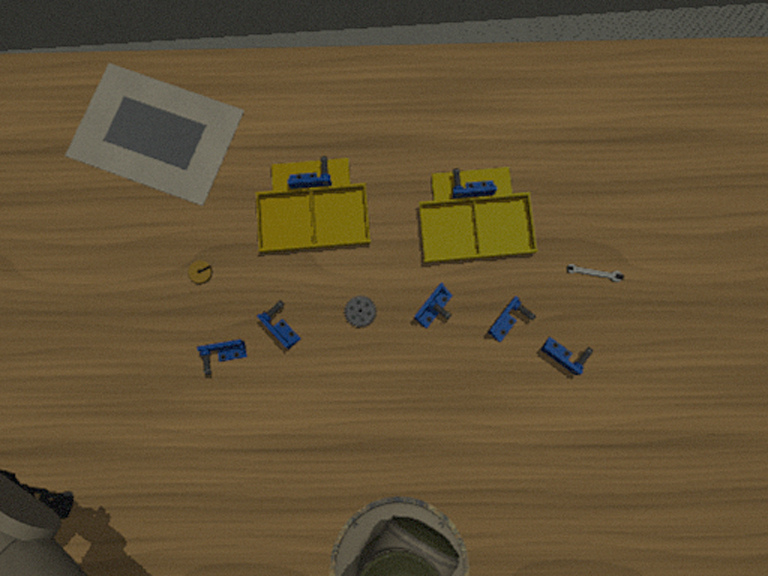

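View pics/side0.png

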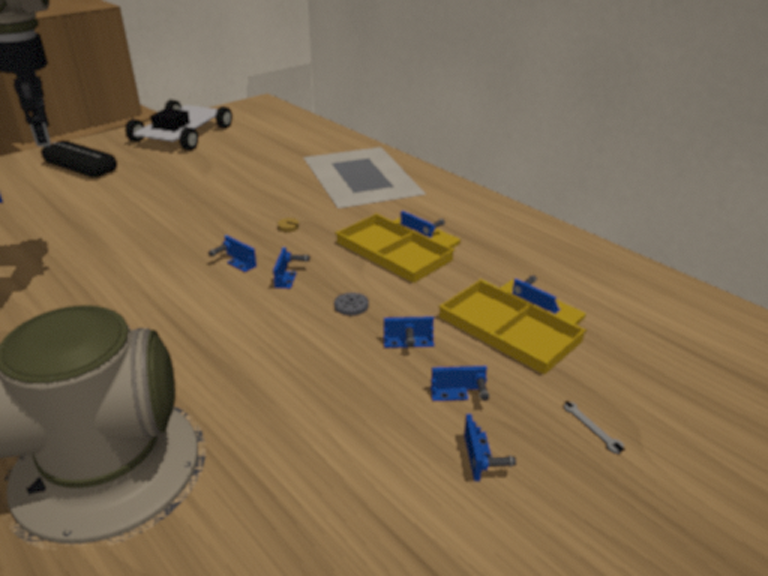

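The top view shows five blue brackets, at 1.5× pixels: A (222,355), B (280,325), C plain (435,305), D (512,318) and E (567,355). The bins are at (313,218) and (477,228). A and E are left-hand, B and D are right-hand. The left bin's sample is left-hand and the right bin's is right-hand. The side view agrees with this.

```bash
cat > meas.py <<'E'
from h import *
def blobs(p,d):
    """webs: list of (centre xyz-top, axis angle deg, length,width) and mask"""
    hsv=cv2.cvtColor(p,cv2.COLOR_RGB2HSV)
    P=cloud("top",d)
    m=((hsv[...,0]>100)&(hsv[...,0]<130)&(hsv[...,1]>120)&(hsv[...,2]>35)).astype(np.uint8)
    n,l,s,c=cv2.connectedComponentsWithStats(m)
    out=[]
    for i in range(1,n):
        if s[i,4]<80: continue
        q=P[l==i]; zt=np.percentile(q[:,2],95); t=q[q[:,2]>zt-.010]
        r=cv2.minAreaRect((t[:,:2]*1000).astype(np.float32))
        mu=t[:,:2].mean(0);_,_,V=np.linalg.svd(t[:,:2]-mu);
        out.append((c[i],mu,zt,np.degrees(np.arctan2(V[0,1],V[0,0]))%180,r,np.degrees(0),len(t),q[:,:2].mean(0)))
    return out
if __name__=="__main__":
    z=np.load("top0.npz");p,d=z["p"],z["d"]
    for b in blobs(p,d): print(np.round(b[0]*1.5),b[1].round(4),round(b[2],4),"ang %.1f"%b[3],"rect",np.round(b[4][0],1),np.round(b[4][1],1),round(b[4][2],1),b[6],"foot-side",b[7].round(4))
    P=cloud("top",d);hsv=cv2.cvtColor(p,cv2.COLOR_RGB2HSV)
    m=((hsv[...,0]>20)&(hsv[...,0]<34)&(hsv[...,1]>200)).astype(np.uint8)
    n,l,s,c=cv2.connectedComponentsWithStats(m)
    for i in range(1,n):
        if s[i,4]<500: continue
        q=P[l==i];t=q[(q[:,2]>.018)&(q[:,2]<.03)]
        r=cv2.minAreaRect((t[:,:2]*1000).astype(np.float32));print("bin",c[i]*1.5,np.round(r[0],1),np.round(r[1],1),r[2],len(t))
    print("table z",np.median(P[250:300,200:400,2]))
E
python3 meas.py
```

```text
[308. 180.] [0.6985 0.157 ] 0.053 ang 95.7 rect [701.9 158.5] [16.7 76.3] 4.6 103 foot-side [0.7005 0.1609]
[474. 189.] [ 0.6736 -0.1488] 0.0528 ang 93.1 rect [ 675.9 -150. ] [14.5 79.2] 3.9 98 foot-side [ 0.6768 -0.1514]
[432. 305.] [ 0.4644 -0.0616] 0.0408 ang 155.3 rect [387.4 -33.7] [ 28.3 242.1] 71.1 68 foot-side [ 0.4614 -0.0686]
[504. 320.] [ 0.4412 -0.197 ] 0.0412 ang 139.5 rect [ 440.3 -196.1] [11.6 78.1] 46.7 78 foot-side [ 0.4316 -0.1999]
[280. 331.] [0.4214 0.2247] 0.0408 ang 40.4 rect [418.7 221.2] [76.6 14.2] 39.0 91 foot-side [0.4179 0.2127]
[561. 355.] [ 0.3581 -0.2951] 0.0408 ang 88.5 rect [ 332.5 -163.9] [ 62.9 331.5] 11.6 111 foot-side [ 0.3653 -0.2973]
[225. 349.] [0.3886 0.3123] 0.0412 ang 73.1 rect [344.9 169.9] [385.   40.8] 72.7 76 foot-side [0.3848 0.31  ]
bin [311.20844812 210.38613407] [659.4 156.4] [166.4 207.9] 4.1350531578063965 339
bin [473.96200378 218.48223062] [ 613.2 -154.9] [121.8 208.9] 4.320442199707031 264
table z -0.0011337919459800537
```

```bash
python3 - <<'E'
from h import *
z=np.load("top0.npz");p,d=z["p"],z["d"];P=cloud("top",d);hsv=cv2.cvtColor(p,cv2.COLOR_RGB2HSV)
m=((hsv[...,0]>100)&(hsv[...,0]<130)&(hsv[...,1]>120)&(hsv[...,2]>35)&(d>.5)).astype(np.uint8)
n,l,s,c=cv2.connectedComponentsWithStats(m)
def fit(q,e):
    mu=np.median(q,0);q=q[np.linalg.norm(q-mu,axis=1)<e]
    _,_,V=np.linalg.svd(q-q.mean(0));V=V[0];t=(q-q.mean(0))@V
    r=cv2.minAreaRect((q*1000).astype(np.float32))
    return q.mean(0)+V*(t.max()+t.min())/2,np.degrees(np.arctan2(V[1],V[0]))%180,t.max()-t.min(),r,len(q)
for i in range(1,n):
    if s[i,4]<80: continue
    q=P[l==i];q=q[q[:,2]<.06];zt=np.percentile(q[:,2],95)
    C,a,L,r,k=fit(q[q[:,2]>zt-.006][:,:2],.06)
    print(np.round(c[i]*1.5),"C",C.round(4),"ang %.1f L %.3f"%(a,L),np.round(r[0],1),np.round(r[1],1),round(r[2],1),k)
my=((hsv[...,0]>20)&(hsv[...,0]<34)&(hsv[...,1]>170)&(d>.5)).astype(np.uint8)
n,l,s,c=cv2.connectedComponentsWithStats(my)
for i in range(1,n):
    if s[i,4]<500: continue
    q=P[l==i];q=q[(q[:,2]>.0195)&(q[:,2]<.03)];r=cv2.minAreaRect((q[:,:2]*1000).astype(np.float32))
    _,_,r2,_=0,0,cv2.minAreaRect((q[np.linalg.norm(q[:,:2]-np.median(q[:,:2],0),axis=1)<.125][:,:2]*1000).astype(np.float32)),0
    print("bin",c[i]*1.5,len(q),r,r2)
E
```

```text
[308. 180.] C [0.6983 0.1582] ang 94.3 L 0.076 [699.9 158.3] [12.8 76.3] 4.6 85
[474. 189.] C [ 0.6735 -0.1496] ang 94.7 L 0.078 [ 674.1 -149.6] [ 9.4 78.1] 5.3 77
[432. 305.] C [ 0.4675 -0.0614] ang 140.9 L 0.077 [466.1 -63.1] [10.4 76.7] 50.7 57
[504. 320.] C [ 0.4409 -0.1961] ang 140.8 L 0.078 [ 440.1 -197. ] [ 9.4 77.5] 49.9 65
[280. 331.] C [0.4176 0.2226] ang 42.9 L 0.077 [418.7 221.2] [76.6 14.2] 39.0 76
[561. 355.] C [ 0.359  -0.2972] ang 52.1 L 0.080 [ 359.8 -297.9] [79.4 12.3] 55.1 93
[225. 349.] C [0.3925 0.3205] ang 99.6 L 0.076 [390.8 320.3] [ 9.6 76.1] 9.7 60
bin [311.52407932 209.92903683] 355 ((659.3677978515625, 156.82508850097656), (166.44696044921875, 208.8519744873047), 4.1350531578063965) ((659.3677978515625, 156.82508850097656), (166.44696044921875, 208.8519744873047), 4.1350531578063965)
bin [475.31732923 219.44386898] 356 ((634.1307983398438, -152.94627380371094), (164.76715087890625, 210.48092651367188), 4.016092777252197) ((634.1307983398438, -152.94627380371094), (164.76715087890625, 210.48092651367188), 4.016092777252197)
```

```bash
cat > go.py <<'E'
# usage: go.py x y z heading(tool x, deg) [more quadruples] : prints successive calls, mm-rounded
import sys;from h import *
s=telemetry.observe();p=np.array(s["position"]);R=np.array(s["tool_rot"]);h=np.degrees(np.arctan2(R[1,0],R[0,0]))
print("t",round(s["time_s"],2),"p",p.round(4),"h",round(h,1),"w",round(s["grip_width"],4),"f",np.round(s["ft_force"],1))
a=list(map(float,sys.argv[1:]))
for i in range(0,len(a),4):
    g=np.array(a[i:i+3]);dh=(a[i+3]-h+180)%360-180
    n=int(max(1,np.ceil(np.linalg.norm(g-p)/.19),np.ceil(abs(dh)/33)))
    d=(g-p)/n
    for k in range(n):
        c,q=np.cos(np.radians(h)),np.sin(np.radians(h))
        print("  tx %.2f ty %.2f tz %.2f turn %.1f"%((d[0]*c+d[1]*q)*100,(d[0]*q-d[1]*c)*100,-d[2]*100,-dh/n));h+=dh/n
    p=g
E
python3 go.py .3915 .3205 .13 99.6; python3 -c "from rig import env;print(env.tip_extent)"
```

```text
t 0.1 p [0.166  0.5241 0.2478] h 162.4 w 0.0855 f [-1.   0.4 -0.9]
  tx -13.82 ty -6.30 tz 5.89 turn 31.4
  tx -15.08 ty 1.83 tz 5.89 turn 31.4
0.017
```

>>> apply_moves(motion=[{"tx":-13.8,"ty":-6.3,"tz":5.9,"turn":31.4,"jaw":1},{"tx":-13.8,"ty":-6.3,"tz":5.9,"turn":31.4,"jaw":1},{"tx":-13.8,"ty":-6.3,"tz":5.9,"turn":31.4,"jaw":1},{"tx":-13.8,"ty":-6.3,"tz":5.9,"turn":31.4,"jaw":1},{"tx":-13.8,"ty":-6.3,"tz":5.9,"turn":31.4,"jaw":1}])

```text
time_s: 0.52
position: [0.2813, 0.4183, 0.1861]
tool_rot: [[-0.648, 0.762, -0.003], [0.762, 0.648, -0.006], [-0.002, -0.006, -1.0]]
ft_force: [0.8, 1.0, -0.9]
grip_width: 0.0852
```

>>> apply_moves(motion=[{"tx":-15.1,"ty":1.8,"tz":5.9,"turn":31.4,"jaw":1},{"tx":-15.1,"ty":1.8,"tz":5.9,"turn":31.4,"jaw":1},{"tx":-15.1,"ty":1.8,"tz":5.9,"turn":31.4,"jaw":1},{"tx":-15.1,"ty":1.8,"tz":5.9,"turn":31.4,"jaw":1},{"tx":-15.1,"ty":1.8,"tz":5.9,"turn":31.4,"jaw":1}])

```text
time_s: 0.93
position: [0.3958, 0.3106, 0.1247]
tool_rot: [[-0.145, 0.989, -0.006], [0.989, 0.145, -0.008], [-0.007, -0.007, -1.0]]
ft_force: [0.5, 1.3, -0.2]
grip_width: 0.0851
```

```bash
python3 go.py .3915 .3205 .13 99.6 .3915 .3205 .027 99.6; python3 - <<'E'
from h import *
p,d=get_image("side");save("pics/s1.png",p,(100,120,300,260),3)
E
```

```text
t 0.93 p [0.3958 0.3106 0.1247] h 98.3 w 0.0851 f [ 0.5  1.3 -0.2]
  tx 1.05 ty -0.28 tz -0.53 turn -1.3
  tx 0.00 ty 0.00 tz 10.30 turn -0.0
```

View pics/s1.png

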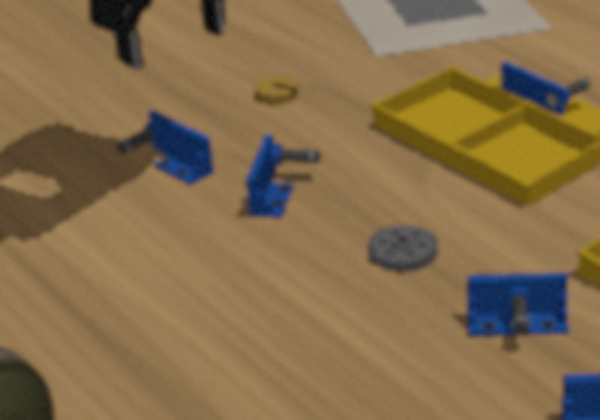

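The side crop shows A under the gripper and undisturbed, with its axle at the left end near (130,140). The handedness readings hold. Next I descend and grip.

>>> apply_moves(motion=[{"tx":1.0,"ty":-0.3,"tz":3,"turn":-1.3,"jaw":1},{"tx":1.0,"ty":-0.3,"tz":7,"turn":-1.3,"jaw":1},{"tx":1.0,"ty":-0.3,"tz":9.3,"turn":-1.3,"jaw":1},{"tx":1.0,"ty":-0.3,"tz":9.7,"turn":-1.3,"jaw":1},{"tx":1.0,"ty":-0.3,"tz":9.7,"turn":-1.3,"jaw":1}])

```text
time_s: 1.4
position: [0.3886, 0.3211, 0.028]
tool_rot: [[-0.168, 0.986, -0.008], [0.986, 0.168, -0.008], [-0.007, -0.01, -1.0]]
ft_force: [-0.7, -0.0, 0.6]
grip_width: 0.0858
```

```bash
python3 go.py .3915 .3205 .027 99.6; python3 - <<'E'
from h import *
p,d=get_image("side");save("pics/s2.png",p,(120,120,240,220),4)
E
```

```text
t 1.4 p [0.3886 0.3211 0.028 ] h 99.7 w 0.0858 f [-0.7 -0.   0.6]
  tx -0.11 ty 0.27 tz 0.10 turn 0.1
```

View pics/s2.png

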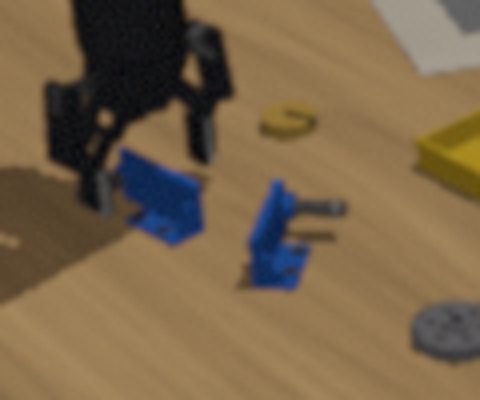

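The crop shows the fingers straddling A's web at (160,180), with the midpoint on the middle of the web. I'll close here.

>>> apply_moves(motion=[{"ty":0.3,"tz":0.1,"jaw":-1},{"ty":0.3,"tz":0.1,"jaw":-1},{"ty":0.3,"tz":0.1,"jaw":-1},{"ty":0.3,"tz":0.1,"jaw":-1},{"ty":0.3,"tz":0.1,"jaw":-1}], squeeze=40)

```text
invalid input
```

>>> apply_moves(motion=[{"tz":0,"jaw":-1},{"tz":0,"jaw":-1},{"tz":0,"jaw":-1},{"tz":0,"jaw":-1},{"tz":0,"jaw":-1}])

```text
invalid input
```

>>> apply_moves(motion=[{"tz":-2,"jaw":-1},{"tz":-5,"jaw":-1},{"tz":-9,"jaw":-1},{"tz":-9,"jaw":-1},{"tz":-9,"jaw":-1}])

```text
invalid input
```

```bash
python3 go.py .642 .208 .115 94.2 .642 .208 .036 94.2
```

```text
t 1.45 p [0.3894 0.3214 0.0293] h 99.7 w 0.0853 f [0.3 0.6 0.7]
  tx -7.71 ty 11.50 tz -4.29 turn 2.7
  tx -7.16 ty 11.85 tz -4.29 turn 2.7
  tx 0.00 ty 0.00 tz 7.90 turn -0.0
```

The moves were refused because each row needs all five keys, so I'll resend them complete.

>>> apply_moves(motion=[{"tx":0,"ty":0.2,"tz":0.2,"turn":0,"jaw":-1},{"tx":0,"ty":0.2,"tz":0.2,"turn":0,"jaw":-1},{"tx":0,"ty":0.2,"tz":0.2,"turn":0,"jaw":-1},{"tx":0,"ty":0.2,"tz":0.2,"turn":0,"jaw":-1},{"tx":0,"ty":0.2,"tz":0.2,"turn":0,"jaw":-1}], squeeze=40)

```text
time_s: 1.87
position: [0.3916, 0.3218, 0.0278]
tool_rot: [[-0.168, 0.986, -0.005], [0.986, 0.168, -0.007], [-0.006, -0.006, -1.0]]
ft_force: [-0.3, -0.6, -0.1]
grip_width: 0.0255
```

>>> apply_moves(motion=[{"tx":0,"ty":0,"tz":0,"turn":0,"jaw":-1},{"tx":0,"ty":0,"tz":0,"turn":0,"jaw":-1},{"tx":0,"ty":0,"tz":0,"turn":0,"jaw":-1},{"tx":0,"ty":0,"tz":0,"turn":0,"jaw":-1},{"tx":0,"ty":0,"tz":0,"turn":0,"jaw":-1}])

```text
time_s: 2.28
position: [0.3916, 0.3219, 0.0281]
tool_rot: [[-0.168, 0.986, -0.005], [0.986, 0.168, -0.006], [-0.006, -0.006, -1.0]]
ft_force: [-0.4, -0.7, 6.6]
grip_width: 0.0069
```

```bash
python3 go.py .3915 .3205 .027 99.6
```

```text
t 2.28 p [0.3916 0.3219 0.0281] h 99.7 w 0.0069 f [-0.4 -0.7  6.6]
  tx -0.13 ty -0.04 tz 0.11 turn 0.1
```

>>> apply_moves(motion=[{"tx":0,"ty":0,"tz":-2,"turn":0,"jaw":-1},{"tx":0,"ty":0,"tz":-5,"turn":0,"jaw":-1},{"tx":0,"ty":0,"tz":-9,"turn":0,"jaw":-1},{"tx":0,"ty":0,"tz":-9,"turn":0,"jaw":-1},{"tx":0,"ty":0,"tz":-9,"turn":0,"jaw":-1}])

```text
time_s: 2.7
position: [0.3927, 0.3228, 0.1197]
tool_rot: [[-0.168, 0.986, -0.001], [0.986, 0.168, -0.005], [-0.004, -0.002, -1.0]]
ft_force: [-0.1, -0.2, -1.3]
grip_width: 0.0079
```

```bash
python3 go.py .642 .208 .115 94.2
```

```text
t 2.7 p [0.3927 0.3228 0.1197] h 99.7 w 0.0079 f [-0.1 -0.2 -1.3]
  tx -7.76 ty 11.32 tz 0.23 turn 2.7
  tx -7.21 ty 11.68 tz 0.23 turn 2.7
```

>>> apply_moves(motion=[{"tx":-2,"ty":2.8,"tz":0,"turn":1,"jaw":-1},{"tx":-4,"ty":5.6,"tz":0,"turn":2,"jaw":-1},{"tx":-6,"ty":8.5,"tz":0.2,"turn":2.7,"jaw":-1},{"tx":-7.8,"ty":11.3,"tz":0.2,"turn":2.7,"jaw":-1},{"tx":-7.8,"ty":11.3,"tz":0.2,"turn":2.7,"jaw":-1}])

```text
time_s: 3.12
position: [0.5216, 0.2621, 0.1159]
tool_rot: [[-0.118, 0.993, -0.0], [0.993, 0.118, -0.005], [-0.005, -0.001, -1.0]]
ft_force: [-0.3, -0.8, -0.6]
grip_width: 0.0076
```

>>> apply_moves(motion=[{"tx":-2,"ty":2.9,"tz":0,"turn":1,"jaw":-1},{"tx":-4,"ty":6,"tz":0,"turn":2,"jaw":-1},{"tx":-6,"ty":9,"tz":0.2,"turn":2.7,"jaw":-1},{"tx":-7.2,"ty":11.7,"tz":0.2,"turn":2.7,"jaw":-1},{"tx":-7.2,"ty":11.7,"tz":0.2,"turn":2.7,"jaw":-1}])

```text
time_s: 3.53
position: [0.6497, 0.2015, 0.1115]
tool_rot: [[-0.067, 0.998, -0.001], [0.998, 0.067, -0.006], [-0.006, -0.001, -1.0]]
ft_force: [0.4, 0.3, -1.6]
grip_width: 0.0073
```

```bash
python3 go.py .642 .208 .115 94.2 .642 .208 .032 94.2; python3 - <<'E'
from h import *
p,d=get_image("side");save("pics/s3.png",p,(180,80,380,230),3)
E
```

```text
t 3.53 p [0.6497 0.2015 0.1115] h 93.9 w 0.0073 f [ 0.4  0.3 -1.6]
  tx 0.70 ty -0.73 tz -0.35 turn -0.3
  tx 0.00 ty 0.00 tz 8.30 turn -0.0
```

View pics/s3.png

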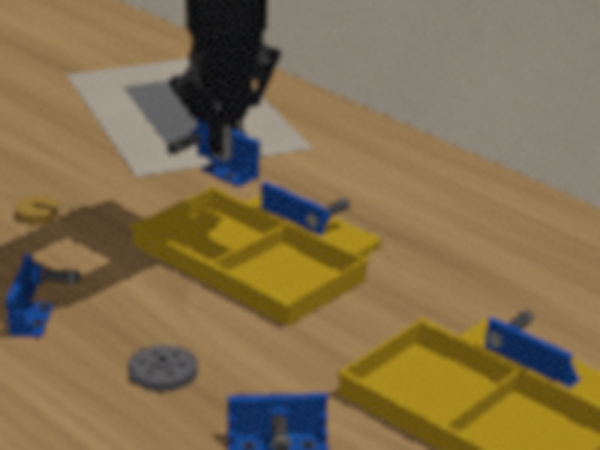

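The crop shows bracket A held upright at (230,155) above the left bin's near-left compartment. I'll align and lower it.

>>> apply_moves(motion=[{"tx":0.7,"ty":-0.7,"tz":0,"turn":0,"jaw":-1},{"tx":0.7,"ty":-0.7,"tz":1,"turn":0,"jaw":-1},{"tx":0.7,"ty":-0.7,"tz":4,"turn":0,"jaw":-1},{"tx":0.7,"ty":-0.7,"tz":6,"turn":0,"jaw":-1},{"tx":0.7,"ty":-0.7,"tz":6.5,"turn":0,"jaw":-1}])

```text
time_s: 4.0
position: [0.6365, 0.2097, 0.042]
tool_rot: [[-0.07, 0.997, -0.011], [0.998, 0.07, -0.007], [-0.006, -0.011, -1.0]]
ft_force: [-0.9, 0.2, -0.7]
grip_width: 0.0075
```

```bash
python3 go.py .642 .208 .032 94.2
```

```text
t 4.0 p [0.6365 0.2097 0.042 ] h 94.0 w 0.0075 f [-0.9  0.2 -0.7]
  tx -0.20 ty 0.54 tz 1.00 turn -0.2
```

>>> apply_moves(motion=[{"tx":-0.2,"ty":0.3,"tz":0,"turn":0,"jaw":-1},{"tx":-0.2,"ty":0.4,"tz":0.3,"turn":0,"jaw":-1},{"tx":-0.2,"ty":0.5,"tz":0.6,"turn":0,"jaw":-1},{"tx":-0.2,"ty":0.5,"tz":0.9,"turn":0,"jaw":-1},{"tx":-0.2,"ty":0.5,"tz":0.9,"turn":0,"jaw":-1}])

```text
time_s: 4.42
position: [0.6416, 0.208, 0.0331]
tool_rot: [[-0.07, 0.998, -0.01], [0.998, 0.07, -0.007], [-0.006, -0.011, -1.0]]
ft_force: [-0.4, 0.5, -0.1]
grip_width: 0.0075
```

```bash
python3 go.py .642 .208 .032 94.2; python3 - <<'E'
from h import *
p,d=get_image("side");save("pics/s4.png",p,(190,100,340,210),4)
E
```

```text
t 4.42 p [0.6416 0.208  0.0331] h 94.0 w 0.0075 f [-0.4  0.5 -0.1]
  tx -0.00 ty 0.04 tz 0.11 turn -0.2
```

View pics/s4.png

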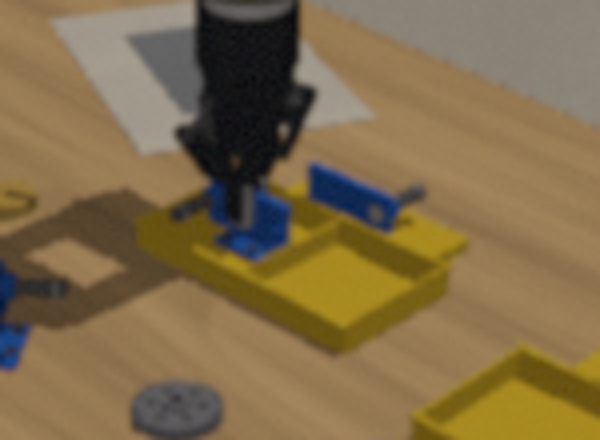

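The crop shows the bracket inside the compartment at (250,225), clear of the walls. I'll set it down, open part way and lift.

>>> apply_moves(motion=[{"tx":0,"ty":0,"tz":0.1,"turn":0,"jaw":-1},{"tx":0,"ty":0,"tz":0.2,"turn":0,"jaw":-0.35},{"tx":0,"ty":0,"tz":0.1,"turn":0,"jaw":-0.35},{"tx":0,"ty":0,"tz":0.1,"turn":0,"jaw":-0.35},{"tx":0,"ty":0,"tz":0.1,"turn":0,"jaw":-0.35}])

```text
time_s: 4.88
position: [0.6417, 0.208, 0.0325]
tool_rot: [[-0.07, 0.998, -0.01], [0.998, 0.07, -0.007], [-0.006, -0.01, -1.0]]
ft_force: [0.4, -0.1, -0.5]
grip_width: 0.028
```

>>> apply_moves(motion=[{"tx":0,"ty":0,"tz":0,"turn":0,"jaw":-0.35},{"tx":0,"ty":0,"tz":-2,"turn":0,"jaw":-0.35},{"tx":0,"ty":0,"tz":-5,"turn":0,"jaw":-0.35},{"tx":0,"ty":0,"tz":-9,"turn":0,"jaw":-0.35},{"tx":0,"ty":0,"tz":-9,"turn":0,"jaw":1}])

```text
time_s: 5.3
position: [0.6454, 0.2092, 0.1307]
tool_rot: [[-0.07, 0.998, 0.003], [0.998, 0.07, -0.005], [-0.005, 0.003, -1.0]]
ft_force: [0.7, 1.2, 1.8]
grip_width: 0.0388
```

```bash
python3 go.py .418 .222 .115 41
```

```text
t 5.3 p [0.6454 0.2092 0.1307] h 94.0 w 0.0388 f [0.7 1.2 1.8]
  tx 1.44 ty -11.30 tz 0.78 turn 26.5
  tx -3.76 ty -10.75 tz 0.78 turn 26.5
```

>>> apply_moves(motion=[{"tx":0.4,"ty":-3,"tz":0.2,"turn":7,"jaw":1},{"tx":0.8,"ty":-6,"tz":0.4,"turn":14,"jaw":1},{"tx":1.2,"ty":-9,"tz":0.6,"turn":21,"jaw":1},{"tx":1.4,"ty":-11.3,"tz":0.8,"turn":26.5,"jaw":1},{"tx":1.4,"ty":-11.3,"tz":0.8,"turn":26.5,"jaw":1}])

```text
time_s: 5.72
position: [0.5277, 0.2156, 0.1222]
tool_rot: [[0.385, 0.923, -0.0], [0.923, -0.385, -0.005], [-0.005, 0.002, -1.0]]
ft_force: [1.4, -0.1, 1.1]
grip_width: 0.0854
```

>>> apply_moves(motion=[{"tx":-1,"ty":-3,"tz":0.2,"turn":7,"jaw":1},{"tx":-2,"ty":-6,"tz":0.4,"turn":14,"jaw":1},{"tx":-3,"ty":-9,"tz":0.6,"turn":21,"jaw":1},{"tx":-3.8,"ty":-10.7,"tz":0.8,"turn":26.5,"jaw":1},{"tx":-3.8,"ty":-10.7,"tz":0.8,"turn":26.5,"jaw":1}])

```text
time_s: 6.13
position: [0.4113, 0.2218, 0.1141]
tool_rot: [[0.758, 0.652, -0.002], [0.652, -0.758, -0.006], [-0.006, 0.003, -1.0]]
ft_force: [0.2, 0.6, 0.7]
grip_width: 0.0858
```

```bash
python3 go.py .418 .222 .115 41 .418 .222 .028 41; python3 - <<'E'
from h import *
p,d=get_image("side");save("pics/s5.png",p,(120,80,360,250),2.5)
E
```

```text
t 6.13 p [0.4113 0.2218 0.1141] h 40.7 w 0.0858 f [0.2 0.6 0.7]
  tx 0.52 ty 0.42 tz -0.09 turn -0.3
  tx 0.00 ty 0.00 tz 8.70 turn -0.0
```

View pics/s5.png

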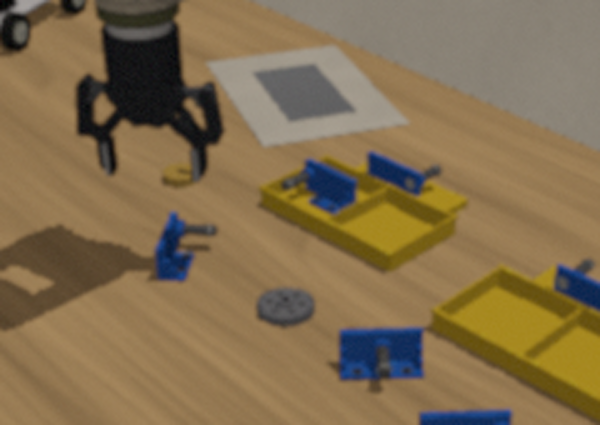

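A stands upright in its compartment at (325,185), and the gripper is above B at (175,245). Next is B.

>>> apply_moves(motion=[{"tx":0.7,"ty":0.6,"tz":2,"turn":0,"jaw":1},{"tx":0.7,"ty":0.6,"tz":5.5,"turn":0,"jaw":1},{"tx":0.7,"ty":0.6,"tz":8,"turn":0,"jaw":1},{"tx":0.7,"ty":0.6,"tz":8.6,"turn":0,"jaw":1},{"tx":0.7,"ty":0.6,"tz":8.6,"turn":0,"jaw":1}])

```text
time_s: 6.6
position: [0.4236, 0.2213, 0.0274]
tool_rot: [[0.755, 0.656, -0.002], [0.656, -0.755, -0.006], [-0.005, 0.003, -1.0]]
ft_force: [-0.4, -0.4, -0.2]
grip_width: 0.0852
```

>>> apply_moves(motion=[{"tx":0,"ty":0,"tz":0,"turn":0,"jaw":-1},{"tx":0,"ty":0,"tz":0,"turn":0,"jaw":-1},{"tx":0,"ty":0,"tz":0,"turn":0,"jaw":-1},{"tx":0,"ty":0,"tz":0,"turn":0,"jaw":-1},{"tx":0,"ty":0,"tz":0,"turn":0,"jaw":-1}])

```text
time_s: 7.02
position: [0.4239, 0.2214, 0.0281]
tool_rot: [[0.754, 0.656, -0.001], [0.656, -0.754, -0.006], [-0.004, 0.004, -1.0]]
ft_force: [-0.5, 0.5, 0.4]
grip_width: 0.0257
```

>>> apply_moves(motion=[{"tx":0,"ty":0,"tz":0,"turn":0,"jaw":-1},{"tx":0,"ty":0,"tz":0,"turn":0,"jaw":-1},{"tx":0,"ty":0,"tz":0,"turn":0,"jaw":-1},{"tx":0,"ty":0,"tz":0,"turn":0,"jaw":-1},{"tx":0,"ty":0,"tz":0,"turn":0,"jaw":-1}])

```text
time_s: 7.43
position: [0.4241, 0.2215, 0.0286]
tool_rot: [[0.754, 0.657, 0.0], [0.656, -0.754, -0.005], [-0.003, 0.004, -1.0]]
ft_force: [-0.5, -0.3, 5.5]
grip_width: 0.0075
```

```bash
python3 go.py .418 .222 .028 41
```

```text
t 7.43 p [0.4241 0.2215 0.0286] h 41.0 w 0.0075 f [-0.5 -0.3  5.5]
  tx -0.42 ty -0.44 tz 0.06 turn 0.0
```

>>> apply_moves(motion=[{"tx":0,"ty":0,"tz":-2,"turn":0,"jaw":-1},{"tx":0,"ty":0,"tz":-5,"turn":0,"jaw":-1},{"tx":0,"ty":0,"tz":-9,"turn":0,"jaw":-1},{"tx":0,"ty":0,"tz":-9,"turn":0,"jaw":-1},{"tx":0,"ty":0,"tz":-9,"turn":0,"jaw":-1}])

```text
time_s: 7.85
position: [0.4247, 0.2222, 0.1202]
tool_rot: [[0.754, 0.657, 0.004], [0.657, -0.754, -0.004], [0.001, 0.006, -1.0]]
ft_force: [0.1, 0.7, -0.9]
grip_width: 0.0073
```

```bash
python3 go.py .607 -.089 .115 4.2
```

```text
t 7.85 p [0.4247 0.2222 0.1202] h 41.0 w 0.0073 f [ 0.1  0.7 -0.9]
  tx -3.34 ty 17.72 tz 0.26 turn 18.4
  tx 2.43 ty 17.87 tz 0.26 turn 18.4
```

>>> apply_moves(motion=[{"tx":-0.7,"ty":3.8,"tz":0,"turn":5,"jaw":-1},{"tx":-1.4,"ty":7.6,"tz":0,"turn":10,"jaw":-1},{"tx":-2.1,"ty":11.4,"tz":0,"turn":15,"jaw":-1},{"tx":-2.8,"ty":15,"tz":0,"turn":18.4,"jaw":-1},{"tx":-3.3,"ty":17.7,"tz":0,"turn":18.4,"jaw":-1}])

```text
time_s: 8.27
position: [0.5167, 0.0645, 0.1198]
tool_rot: [[0.925, 0.381, 0.002], [0.381, -0.925, -0.004], [0.001, 0.005, -1.0]]
ft_force: [0.7, 0.2, -0.8]
grip_width: 0.0073
```

>>> apply_moves(motion=[{"tx":0.5,"ty":3.8,"tz":0,"turn":5,"jaw":-1},{"tx":1,"ty":7.6,"tz":0,"turn":10,"jaw":-1},{"tx":1.5,"ty":11.4,"tz":0,"turn":15,"jaw":-1},{"tx":2,"ty":15,"tz":0,"turn":18.4,"jaw":-1},{"tx":2.4,"ty":17.9,"tz":0,"turn":18.4,"jaw":-1}])

```text
time_s: 8.68
position: [0.6074, -0.0944, 0.1188]
tool_rot: [[0.998, 0.065, 0.0], [0.065, -0.998, -0.004], [-0.0, 0.004, -1.0]]
ft_force: [0.8, 0.1, 0.2]
grip_width: 0.0072
```

```bash
python3 go.py .607 -.089 .115 4.2
```

```text
t 8.68 p [ 0.6074 -0.0944  0.1188] h 3.7 w 0.0072 f [0.8 0.1 0.2]
  tx -0.01 ty -0.54 tz 0.38 turn -0.5
```

>>> apply_moves(motion=[{"tx":0,"ty":-0.5,"tz":0.5,"turn":-0.5,"jaw":-1},{"tx":0,"ty":-0.5,"tz":3,"turn":-0.5,"jaw":-1},{"tx":0.2,"ty":-0.5,"tz":6,"turn":-0.5,"jaw":-1},{"tx":0.3,"ty":-0.5,"tz":7.5,"turn":-0.5,"jaw":-1},{"tx":0.4,"ty":-0.5,"tz":7.5,"turn":-0.5,"jaw":-1}])

```text
time_s: 9.1
position: [0.6085, -0.0885, 0.0387]
tool_rot: [[0.997, 0.074, -0.009], [0.074, -0.997, -0.001], [-0.009, -0.0, -1.0]]
ft_force: [-0.6, -0.7, -2.1]
grip_width: 0.0074
```

```bash
python3 go.py .607 -.089 .0325 4.2; python3 - <<'E'
from h import *
p,d=get_image("side");save("pics/s6.png",p,(250,130,410,250),4)
E
```

```text
t 9.1 p [ 0.6085 -0.0885  0.0387] h 4.2 w 0.0074 f [-0.6 -0.7 -2.1]
  tx -0.16 ty 0.04 tz 0.62 turn 0.0
```

View pics/s6.png

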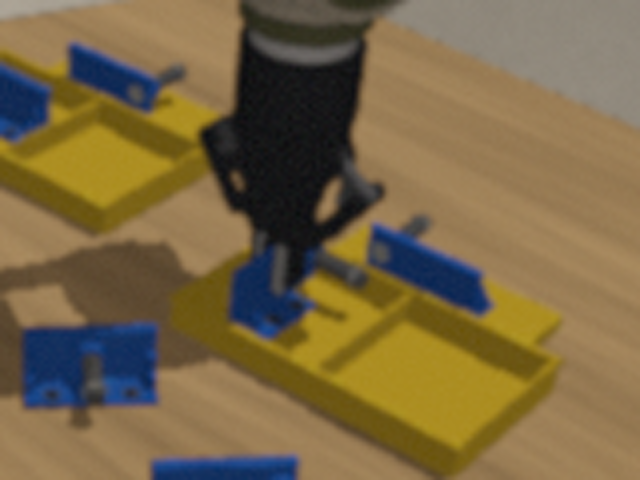

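```bash
python3 - <<'E'
from h import *
f=lambda q:np.round((np.array(proj("side",q))-[250,130])*4)
print("web rear bottom",f([.5645,-.0925,.010]),"top",f([.5645,-.0925,.05]),"rim in",f([.551,-.0925,.025]),"rim out",f([.548,-.0925,.025]))
c=np.array([.608,-.155]);a=np.radians(4.2);R=np.array([[np.cos(a),-np.sin(a)],[np.sin(a),np.cos(a)]])
for x,y in((-.056,.1045),(-.056,-.1045),(.056,-.1045),(.056,.1045)): print("rim corner",x,y,f([*(c+R@[x,y]),.025]))
E
```

```text
web rear bottom [231. 325.] top [236. 273.] rim in [218. 314.] rim out [215. 316.]
rim corner -0.056 0.1045 [167. 292.]
rim corner -0.056 -0.1045 [453. 444.]
rim corner 0.056 -0.1045 [556. 357.]
rim corner 0.056 0.1045 [275. 222.]
```

The crop shows B at (265,290), inside the front-left compartment. The predicted rim corners match the picture. I'll lower and release.

>>> apply_moves(motion=[{"tx":0.1,"ty":0,"tz":0.3,"turn":0,"jaw":-1},{"tx":0.1,"ty":0,"tz":0.5,"turn":0,"jaw":-1},{"tx":0.1,"ty":0,"tz":0.6,"turn":0,"jaw":-1},{"tx":0.1,"ty":0,"tz":0.6,"turn":0,"jaw":-1},{"tx":0.1,"ty":0,"tz":0.6,"turn":0,"jaw":-1}])

```text
time_s: 9.57
position: [0.611, -0.0888, 0.0358]
tool_rot: [[0.997, 0.074, -0.004], [0.074, -0.997, -0.002], [-0.004, 0.002, -1.0]]
ft_force: [-0.2, -0.1, -0.5]
grip_width: 0.0075
```

>>> apply_moves(motion=[{"tx":0,"ty":0,"tz":0,"turn":0,"jaw":-0.35},{"tx":0,"ty":0,"tz":0,"turn":0,"jaw":-0.35},{"tx":0,"ty":0,"tz":0,"turn":0,"jaw":-0.35},{"tx":0,"ty":0,"tz":0,"turn":0,"jaw":-0.35},{"tx":0,"ty":0,"tz":0,"turn":0,"jaw":-0.35}])

```text
time_s: 9.98
position: [0.6111, -0.0888, 0.0359]
tool_rot: [[0.997, 0.074, -0.004], [0.074, -0.997, -0.002], [-0.004, 0.002, -1.0]]
ft_force: [0.0, 0.5, 0.6]
grip_width: 0.028
```

>>> apply_moves(motion=[{"tx":0,"ty":0,"tz":-1,"turn":0,"jaw":-0.35},{"tx":0,"ty":0,"tz":-3,"turn":0,"jaw":-0.35},{"tx":0,"ty":0,"tz":-6,"turn":0,"jaw":-0.35},{"tx":0,"ty":0,"tz":-9,"turn":0,"jaw":-0.35},{"tx":0,"ty":0,"tz":-9,"turn":0,"jaw":1}])

```text
time_s: 10.4
position: [0.6138, -0.0893, 0.1327]
tool_rot: [[0.997, 0.074, 0.006], [0.074, -0.997, -0.006], [0.006, 0.006, -1.0]]
ft_force: [0.6, -0.2, 0.6]
grip_width: 0.0388
```

```bash
python3 go.py .4405 -.1965 .115 -39.5
```

```text
t 10.4 p [ 0.6138 -0.0893  0.1327] h 4.2 w 0.0388 f [ 0.6 -0.2  0.6]
  tx -9.04 ty 4.71 tz 0.88 turn 21.9
  tx -6.63 ty 7.73 tz 0.88 turn 21.9
```

>>> apply_moves(motion=[{"tx":-2.2,"ty":1.2,"tz":0.2,"turn":6,"jaw":1},{"tx":-4.5,"ty":2.4,"tz":0.4,"turn":12,"jaw":1},{"tx":-7,"ty":3.6,"tz":0.6,"turn":18,"jaw":1},{"tx":-9,"ty":4.7,"tz":0.9,"turn":21.9,"jaw":1},{"tx":-9,"ty":4.7,"tz":0.9,"turn":21.9,"jaw":1}])

```text
time_s: 10.82
position: [0.5247, -0.1442, 0.1235]
tool_rot: [[0.951, -0.309, 0.004], [-0.309, -0.951, -0.006], [0.006, 0.004, -1.0]]
ft_force: [0.3, -0.9, -0.3]
grip_width: 0.0853
```

>>> apply_moves(motion=[{"tx":-1.8,"ty":2,"tz":0.2,"turn":6,"jaw":1},{"tx":-3.6,"ty":4,"tz":0.4,"turn":12,"jaw":1},{"tx":-5.4,"ty":6,"tz":0.6,"turn":18,"jaw":1},{"tx":-6.6,"ty":7.7,"tz":0.9,"turn":21.9,"jaw":1},{"tx":-6.6,"ty":7.7,"tz":0.9,"turn":21.9,"jaw":1}])

```text
time_s: 11.23
position: [0.4362, -0.1984, 0.1145]
tool_rot: [[0.764, -0.645, 0.003], [-0.645, -0.764, -0.005], [0.006, 0.002, -1.0]]
ft_force: [1.2, -0.2, -0.2]
grip_width: 0.0851
```

```bash
python3 go.py .4405 -.1965 .115 -39.5 .4405 -.1965 .028 -39.5; python3 - <<'E'
from h import *
p,d=get_image("side");save("pics/s7.png",p,(230,100,430,250),3)
E
```

```text
t 11.23 p [ 0.4362 -0.1984  0.1145] h -40.2 w 0.0851 f [ 1.2 -0.2 -0.2]
  tx 0.21 ty -0.42 tz -0.05 turn -0.7
  tx 0.00 ty -0.00 tz 8.70 turn -0.0
```

View pics/s7.png

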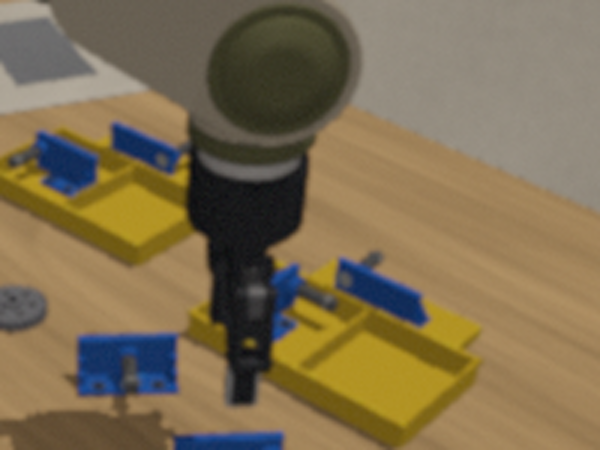

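>>> apply_moves(motion=[{"tx":0.2,"ty":-0.4,"tz":2,"turn":-0.7,"jaw":1},{"tx":0.2,"ty":-0.4,"tz":5.5,"turn":-0.7,"jaw":1},{"tx":0.2,"ty":-0.4,"tz":8,"turn":-0.7,"jaw":1},{"tx":0.2,"ty":-0.4,"tz":8.6,"turn":-0.7,"jaw":1},{"tx":0.2,"ty":-0.4,"tz":8.6,"turn":-0.7,"jaw":1}])

```text
time_s: 11.7
position: [0.4423, -0.1959, 0.0278]
tool_rot: [[0.775, -0.632, 0.002], [-0.632, -0.775, -0.004], [0.004, 0.002, -1.0]]
ft_force: [-0.7, 0.3, -0.8]
grip_width: 0.0853
```

```bash
python3 go.py .4405 -.1965 .028 -39.5
```

```text
t 11.7 p [ 0.4423 -0.1959  0.0278] h -39.2 w 0.0853 f [-0.7  0.3 -0.8]
  tx -0.10 ty 0.16 tz -0.02 turn 0.3
```

>>> apply_moves(motion=[{"tx":-0.1,"ty":0.1,"tz":0,"turn":0.3,"jaw":-1},{"tx":-0.1,"ty":0.1,"tz":0,"turn":0.3,"jaw":-1},{"tx":-0.1,"ty":0.1,"tz":0,"turn":0.3,"jaw":-1},{"tx":-0.1,"ty":0.1,"tz":0,"turn":0.3,"jaw":-1},{"tx":-0.1,"ty":0.1,"tz":0,"turn":0.3,"jaw":-1}])

```text
time_s: 12.12
position: [0.4412, -0.1962, 0.0286]
tool_rot: [[0.772, -0.636, 0.004], [-0.636, -0.772, -0.005], [0.006, 0.001, -1.0]]
ft_force: [-0.6, -0.9, 0.2]
grip_width: 0.0255
```

>>> apply_moves(motion=[{"tx":0,"ty":0,"tz":0,"turn":0,"jaw":-1},{"tx":0,"ty":0,"tz":0,"turn":0,"jaw":-1},{"tx":0,"ty":0,"tz":0,"turn":0,"jaw":-1},{"tx":0,"ty":0,"tz":0,"turn":0,"jaw":-1},{"tx":0,"ty":0,"tz":0,"turn":0,"jaw":-1}])

```text
time_s: 12.53
position: [0.4414, -0.1963, 0.0291]
tool_rot: [[0.772, -0.636, 0.004], [-0.636, -0.772, -0.005], [0.007, 0.001, -1.0]]
ft_force: [-0.0, 0.9, 6.3]
grip_width: 0.0072
```

>>> apply_moves(motion=[{"tx":0,"ty":0,"tz":-2,"turn":0,"jaw":-1},{"tx":0,"ty":0,"tz":-5,"turn":0,"jaw":-1},{"tx":0,"ty":0,"tz":-9,"turn":0,"jaw":-1},{"tx":0,"ty":0,"tz":-9,"turn":0,"jaw":-1},{"tx":0,"ty":0,"tz":-9,"turn":0,"jaw":-1}])

```text
time_s: 12.95
position: [0.4416, -0.1963, 0.1207]
tool_rot: [[0.772, -0.636, 0.008], [-0.636, -0.772, -0.008], [0.011, 0.001, -1.0]]
ft_force: [-0.8, 0.5, -1.0]
grip_width: 0.0073
```

```bash
python3 go.py .611 -.193 .115 4.2
```

```text
t 12.95 p [ 0.4416 -0.1963  0.1207] h -39.5 w 0.0073 f [-0.8  0.5 -1. ]
  tx 6.43 ty -5.51 tz 0.28 turn -21.8
  tx 8.02 ty -2.72 tz 0.28 turn -21.8
```

>>> apply_moves(motion=[{"tx":1.6,"ty":-1.4,"tz":0,"turn":-6,"jaw":-1},{"tx":3.2,"ty":-2.8,"tz":0,"turn":-12,"jaw":-1},{"tx":4.8,"ty":-4.1,"tz":0,"turn":-18,"jaw":-1},{"tx":6.4,"ty":-5.5,"tz":0,"turn":-21.8,"jaw":-1},{"tx":6.4,"ty":-5.5,"tz":0,"turn":-21.8,"jaw":-1}])

```text
time_s: 13.37
position: [0.5282, -0.1943, 0.1196]
tool_rot: [[0.954, -0.3, 0.007], [-0.3, -0.954, -0.007], [0.009, 0.005, -1.0]]
ft_force: [-1.0, 0.0, 0.0]
grip_width: 0.0072
```

>>> apply_moves(motion=[{"tx":2,"ty":-0.7,"tz":0,"turn":-6,"jaw":-1},{"tx":4,"ty":-1.4,"tz":0,"turn":-12,"jaw":-1},{"tx":6,"ty":-2,"tz":0,"turn":-18,"jaw":-1},{"tx":8,"ty":-2.7,"tz":0,"turn":-21.8,"jaw":-1},{"tx":8,"ty":-2.7,"tz":0,"turn":-21.8,"jaw":-1}])

```text
time_s: 13.78
position: [0.6144, -0.1923, 0.1184]
tool_rot: [[0.997, 0.079, 0.007], [0.079, -0.997, -0.007], [0.006, 0.007, -1.0]]
ft_force: [-0.4, 0.0, -0.5]
grip_width: 0.0072
```

```bash
python3 go.py .611 -.193 .115 4.2
```

```text
t 13.78 p [ 0.6144 -0.1923  0.1184] h 4.5 w 0.0072 f [-0.4  0.  -0.5]
  tx -0.34 ty 0.05 tz 0.34 turn 0.3
```

>>> apply_moves(motion=[{"tx":-0.2,"ty":0,"tz":0.5,"turn":0.3,"jaw":-1},{"tx":-0.2,"ty":0,"tz":3,"turn":0.3,"jaw":-1},{"tx":0,"ty":0,"tz":6,"turn":0.3,"jaw":-1},{"tx":0,"ty":0,"tz":7.4,"turn":0.3,"jaw":-1},{"tx":0,"ty":0,"tz":7.4,"turn":0.3,"jaw":-1}])

```text
time_s: 14.2
position: [0.6117, -0.1919, 0.0398]
tool_rot: [[0.997, 0.072, -0.001], [0.072, -0.997, -0.002], [-0.001, 0.002, -1.0]]
ft_force: [-0.2, 0.3, -0.5]
grip_width: 0.007
```

```bash
python3 go.py .611 -.193 .032 4.2
```

```text
t 14.2 p [ 0.6117 -0.1919  0.0398] h 4.1 w 0.007 f [-0.2  0.3 -0.5]
  tx -0.07 ty 0.11 tz 0.78 turn -0.1
```

>>> apply_moves(motion=[{"tx":0,"ty":0.1,"tz":0.3,"turn":0,"jaw":-1},{"tx":0,"ty":0.1,"tz":0.6,"turn":0,"jaw":-1},{"tx":0,"ty":0.1,"tz":0.8,"turn":0,"jaw":-1},{"tx":0,"ty":0.1,"tz":0.8,"turn":0,"jaw":-1},{"tx":0,"ty":0.1,"tz":0.8,"turn":0,"jaw":-1}])

```text
time_s: 14.62
position: [0.6119, -0.1931, 0.0326]
tool_rot: [[0.997, 0.071, 0.0], [0.071, -0.997, -0.003], [-0.0, 0.003, -1.0]]
ft_force: [0.9, -0.2, -0.8]
grip_width: 0.0075
```

```bash
python3 go.py .611 -.193 .032 4.2; python3 - <<'E'
from h import *
p,d=get_image("side");save("pics/s8.png",p,(260,140,420,260),4)
E
```

```text
t 14.62 p [ 0.6119 -0.1931  0.0326] h 4.1 w 0.0075 f [ 0.9 -0.2 -0.8]
  tx -0.09 ty -0.02 tz 0.06 turn -0.1
```

View pics/s8.png

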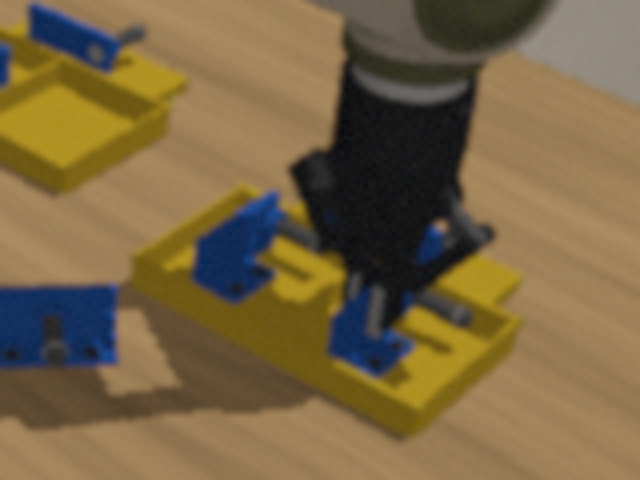

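The crop shows B upright in its compartment at (235,250) and D in the next one at (370,335), clear of the divider. I'll release.

>>> apply_moves(motion=[{"tx":0,"ty":0,"tz":0.1,"turn":0,"jaw":-0.35},{"tx":0,"ty":0,"tz":0.1,"turn":0,"jaw":-0.35},{"tx":0,"ty":0,"tz":0,"turn":0,"jaw":-0.35},{"tx":0,"ty":0,"tz":0,"turn":0,"jaw":-0.35},{"tx":0,"ty":0,"tz":0,"turn":0,"jaw":-0.35}])

```text
time_s: 15.08
position: [0.612, -0.1931, 0.0326]
tool_rot: [[0.997, 0.071, 0.0], [0.071, -0.997, -0.003], [0.0, 0.003, -1.0]]
ft_force: [-0.4, -0.1, 0.7]
grip_width: 0.0277
```

>>> apply_moves(motion=[{"tx":0,"ty":0,"tz":-1,"turn":0,"jaw":-0.35},{"tx":0,"ty":0,"tz":-3,"turn":0,"jaw":-0.35},{"tx":0,"ty":0,"tz":-6,"turn":0,"jaw":-0.35},{"tx":0,"ty":0,"tz":-9,"turn":0,"jaw":-0.35},{"tx":0,"ty":0,"tz":-9,"turn":0,"jaw":1}])

```text
time_s: 15.5
position: [0.6142, -0.1938, 0.1296]
tool_rot: [[0.997, 0.072, 0.01], [0.072, -0.997, -0.008], [0.009, 0.009, -1.0]]
ft_force: [0.3, -0.5, 1.4]
grip_width: 0.0388
```

```bash
python3 go.py .3595 -.2975 .115 53.5
```

```text
t 15.5 p [ 0.6142 -0.1938  0.1296] h 4.1 w 0.0388 f [ 0.3 -0.5  1.4]
  tx -13.07 ty 4.26 tz 0.73 turn -24.7
  tx -13.66 ty -1.59 tz 0.73 turn -24.7
```

>>> apply_moves(motion=[{"tx":-3.2,"ty":1.1,"tz":0.2,"turn":-6.5,"jaw":1},{"tx":-6.5,"ty":2.1,"tz":0.4,"turn":-13,"jaw":1},{"tx":-10,"ty":3.2,"tz":0.6,"turn":-20,"jaw":1},{"tx":-13.1,"ty":4.3,"tz":0.7,"turn":-24.7,"jaw":1},{"tx":-13.1,"ty":4.3,"tz":0.7,"turn":-24.7,"jaw":1}])

```text
time_s: 15.92
position: [0.4826, -0.2474, 0.1223]
tool_rot: [[0.875, 0.483, 0.008], [0.483, -0.875, -0.008], [0.003, 0.011, -1.0]]
ft_force: [0.9, -1.0, -0.2]
grip_width: 0.0853
```

>>> apply_moves(motion=[{"tx":-3.2,"ty":-0.4,"tz":0.2,"turn":-6.5,"jaw":1},{"tx":-6.5,"ty":-0.8,"tz":0.4,"turn":-13,"jaw":1},{"tx":-10,"ty":-1.2,"tz":0.6,"turn":-20,"jaw":1},{"tx":-13.6,"ty":-1.6,"tz":0.7,"turn":-24.7,"jaw":1},{"tx":-13.6,"ty":-1.6,"tz":0.7,"turn":-24.7,"jaw":1}])

```text
time_s: 16.33
position: [0.3522, -0.3008, 0.115]
tool_rot: [[0.592, 0.806, 0.007], [0.806, -0.592, -0.008], [-0.003, 0.01, -1.0]]
ft_force: [0.5, 0.2, -0.5]
grip_width: 0.0855
```

```bash
python3 go.py .3595 -.2975 .115 53.5 .3595 -.2975 .028 53.5
```

```text
t 16.33 p [ 0.3522 -0.3008  0.115 ] h 53.7 w 0.0855 f [ 0.5  0.2 -0.5]
  tx 0.70 ty 0.39 tz -0.00 turn 0.2
  tx 0.00 ty 0.00 tz 8.70 turn -0.0
```

>>> apply_moves(motion=[{"tx":0.5,"ty":0.3,"tz":2,"turn":0,"jaw":1},{"tx":0.5,"ty":0.3,"tz":5.5,"turn":0,"jaw":1},{"tx":0.5,"ty":0.3,"tz":8,"turn":0,"jaw":1},{"tx":0.5,"ty":0.3,"tz":8.6,"turn":0,"jaw":1},{"tx":0.5,"ty":0.3,"tz":8.6,"turn":0,"jaw":1}])

```text
time_s: 16.75
position: [0.3582, -0.2989, 0.0283]
tool_rot: [[0.592, 0.806, 0.005], [0.806, -0.592, -0.006], [-0.002, 0.008, -1.0]]
ft_force: [0.4, -0.0, -0.5]
grip_width: 0.0852
```

```bash
python3 go.py .3595 -.2975 .028 53.5; python3 - <<'E'
from h import *
p,d=get_image("side");save("pics/s9.png",p,(250,220,410,340),4)
E
```

```text
t 16.75 p [ 0.3582 -0.2989  0.0283] h 53.7 w 0.0852 f [ 0.4 -0.  -0.5]
  tx 0.19 ty 0.02 tz 0.03 turn 0.2
```

View pics/s9.png

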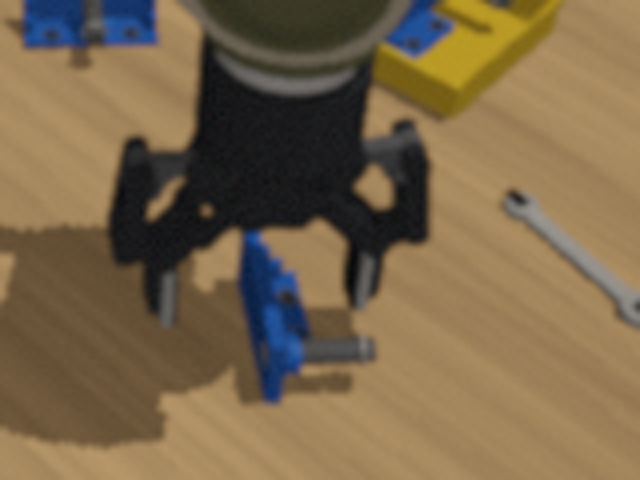

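The crop shows E's web at (262,310), midway between the fingers at (165,300) and (362,280), with the axle clear. I'll grip and lift.

>>> apply_moves(motion=[{"tx":0.1,"ty":0,"tz":0,"turn":0,"jaw":-1},{"tx":0.1,"ty":0,"tz":0,"turn":0,"jaw":-1},{"tx":0.1,"ty":0,"tz":0,"turn":0,"jaw":-1},{"tx":0.1,"ty":0,"tz":0,"turn":0,"jaw":-1},{"tx":0.1,"ty":0,"tz":0,"turn":0,"jaw":-1}])

```text
time_s: 17.22
position: [0.3593, -0.2988, 0.03]
tool_rot: [[0.592, 0.806, 0.007], [0.806, -0.592, -0.009], [-0.003, 0.011, -1.0]]
ft_force: [-0.4, -0.2, -0.6]
grip_width: 0.0256
```

>>> apply_moves(motion=[{"tx":0,"ty":0,"tz":0,"turn":0,"jaw":-1},{"tx":0,"ty":0,"tz":0,"turn":0,"jaw":-1},{"tx":0,"ty":0,"tz":0,"turn":0,"jaw":-1},{"tx":0,"ty":0,"tz":0,"turn":0,"jaw":-1},{"tx":0,"ty":0,"tz":0,"turn":0,"jaw":-1}])

```text
time_s: 17.63
position: [0.3594, -0.2989, 0.0303]
tool_rot: [[0.592, 0.806, 0.008], [0.806, -0.592, -0.009], [-0.003, 0.012, -1.0]]
ft_force: [-0.2, 0.9, 5.3]
grip_width: 0.0071
```

>>> apply_moves(motion=[{"tx":0,"ty":0,"tz":-2,"turn":0,"jaw":-1},{"tx":0,"ty":0,"tz":-5,"turn":0,"jaw":-1},{"tx":0,"ty":0,"tz":-9,"turn":0,"jaw":-1},{"tx":0,"ty":0,"tz":-10,"turn":0,"jaw":-1},{"tx":0,"ty":0,"tz":-10,"turn":0,"jaw":-1}])

```text
time_s: 18.05
position: [0.3594, -0.2989, 0.1329]
tool_rot: [[0.592, 0.806, 0.011], [0.806, -0.592, -0.014], [-0.005, 0.017, -1.0]]
ft_force: [0.5, 0.2, -0.9]
grip_width: 0.0077
```

```bash
python3 go.py .622 .102 .125 94.2
```

```text
t 18.05 p [ 0.3594 -0.2989  0.1329] h 53.7 w 0.0077 f [ 0.5  0.2 -0.9]
  tx 15.95 ty -0.86 tz 0.26 turn -13.5
  tx 15.71 ty 2.89 tz 0.26 turn -13.5
  tx 14.60 ty 6.48 tz 0.26 turn -13.5
```

>>> apply_moves(motion=[{"tx":4,"ty":-0.2,"tz":0,"turn":-3.5,"jaw":-1},{"tx":8,"ty":-0.4,"tz":0,"turn":-7,"jaw":-1},{"tx":12,"ty":-0.6,"tz":0,"turn":-10.5,"jaw":-1},{"tx":16,"ty":-0.9,"tz":0,"turn":-13.5,"jaw":-1},{"tx":16,"ty":-0.9,"tz":0,"turn":-13.5,"jaw":-1}])

```text
time_s: 18.47
position: [0.4484, -0.1591, 0.1306]
tool_rot: [[0.38, 0.925, 0.01], [0.925, -0.38, -0.011], [-0.007, 0.013, -1.0]]
ft_force: [-1.8, 0.0, -0.2]
grip_width: 0.0074
```

>>> apply_moves(motion=[{"tx":4,"ty":0.7,"tz":0,"turn":-3.5,"jaw":-1},{"tx":8,"ty":1.4,"tz":0,"turn":-7,"jaw":-1},{"tx":12,"ty":2.2,"tz":0,"turn":-10.5,"jaw":-1},{"tx":15.7,"ty":2.9,"tz":0,"turn":-13.5,"jaw":-1},{"tx":15.7,"ty":2.9,"tz":0,"turn":-13.5,"jaw":-1}])

```text
time_s: 18.88
position: [0.5368, -0.02, 0.1283]
tool_rot: [[0.146, 0.989, 0.009], [0.989, -0.146, -0.009], [-0.008, 0.01, -1.0]]
ft_force: [-2.0, -0.1, -1.8]
grip_width: 0.0073
```

```bash
python3 go.py .622 .102 .125 94.2
```

```text
t 18.88 p [ 0.5368 -0.02    0.1283] h 81.6 w 0.0073 f [-2.  -0.1 -1.8]
  tx 13.31 ty 6.65 tz 0.33 turn -12.6
```

>>> apply_moves(motion=[{"tx":4,"ty":2,"tz":0,"turn":-3.5,"jaw":-1},{"tx":8,"ty":4,"tz":0,"turn":-7,"jaw":-1},{"tx":11,"ty":5.5,"tz":0.2,"turn":-10.5,"jaw":-1},{"tx":13.2,"ty":6.6,"tz":0.3,"turn":-12.6,"jaw":-1},{"tx":13.2,"ty":6.6,"tz":0.3,"turn":-12.6,"jaw":-1}])

```text
time_s: 19.3
position: [0.6226, 0.1046, 0.1224]
tool_rot: [[-0.079, 0.997, 0.007], [0.997, 0.079, -0.008], [-0.009, 0.007, -1.0]]
ft_force: [-1.0, 0.1, -0.5]
grip_width: 0.0073
```

```bash
python3 go.py .622 .102 .125 94.2
```

```text
t 19.3 p [0.6226 0.1046 0.1224] h 94.5 w 0.0073 f [-1.   0.1 -0.5]
  tx -0.25 ty -0.08 tz -0.26 turn 0.3
```

>>> apply_moves(motion=[{"tx":-0.2,"ty":0,"tz":0.5,"turn":0.3,"jaw":-1},{"tx":-0.2,"ty":0,"tz":3,"turn":0.3,"jaw":-1},{"tx":-0.2,"ty":0.1,"tz":6,"turn":0.3,"jaw":-1},{"tx":-0.2,"ty":0.1,"tz":7.8,"turn":0.3,"jaw":-1},{"tx":-0.2,"ty":0.1,"tz":7.8,"turn":0.3,"jaw":-1}])

```text
time_s: 19.72
position: [0.6214, 0.1005, 0.0392]
tool_rot: [[-0.071, 0.997, -0.002], [0.997, 0.071, -0.008], [-0.008, -0.003, -1.0]]
ft_force: [-1.1, 0.3, -0.8]
grip_width: 0.0071
```

```bash
python3 go.py .622 .102 .0335 94.2
```

```text
t 19.72 p [0.6214 0.1005 0.0392] h 94.1 w 0.0071 f [-1.1  0.3 -0.8]
  tx 0.14 ty 0.08 tz 0.57 turn -0.1
```

>>> apply_moves(motion=[{"tx":0.1,"ty":0,"tz":0.2,"turn":0,"jaw":-1},{"tx":0.1,"ty":0,"tz":0.4,"turn":0,"jaw":-1},{"tx":0.1,"ty":0,"tz":0.6,"turn":0,"jaw":-1},{"tx":0.1,"ty":0,"tz":0.6,"turn":0,"jaw":-1},{"tx":0.1,"ty":0,"tz":0.6,"turn":0,"jaw":-1}])

```text
time_s: 20.13
position: [0.6216, 0.1014, 0.034]
tool_rot: [[-0.071, 0.997, -0.001], [0.997, 0.071, -0.009], [-0.008, -0.002, -1.0]]
ft_force: [0.0, -0.4, 0.2]
grip_width: 0.0071
```

```bash
python3 go.py .622 .102 .0335 94.2; python3 - <<'E'
from h import *
p,d=get_image("side");save("pics/s10.png",p,(200,100,340,205),4)
E
```

```text
t 20.13 p [0.6216 0.1014 0.034 ] h 94.1 w 0.0071 f [ 0.  -0.4  0.2]
  tx 0.06 ty 0.04 tz 0.05 turn -0.1
```

View pics/s10.png

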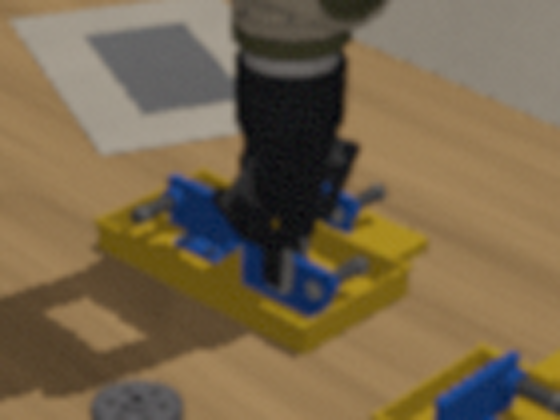

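The crop shows E in the right compartment of the left bin at (290,275), with its axle toward the ledge and A untouched. I'll release, lift and back off.

>>> apply_moves(motion=[{"tx":0,"ty":0,"tz":0.1,"turn":0,"jaw":-0.35},{"tx":0,"ty":0,"tz":0.1,"turn":0,"jaw":-0.35},{"tx":0,"ty":0,"tz":0,"turn":0,"jaw":-0.35},{"tx":0,"ty":0,"tz":0,"turn":0,"jaw":-0.35},{"tx":0,"ty":0,"tz":0,"turn":0,"jaw":-0.35}])

```text
time_s: 20.6
position: [0.6217, 0.1015, 0.0342]
tool_rot: [[-0.071, 0.997, -0.001], [0.997, 0.071, -0.009], [-0.008, -0.001, -1.0]]
ft_force: [-0.9, 0.4, 0.2]
grip_width: 0.0279
```

>>> apply_moves(motion=[{"tx":0,"ty":0,"tz":-1,"turn":0,"jaw":-0.35},{"tx":0,"ty":0,"tz":-3,"turn":0,"jaw":-0.35},{"tx":0,"ty":0,"tz":-6,"turn":0,"jaw":-0.35},{"tx":0,"ty":0,"tz":-9,"turn":0,"jaw":-0.35},{"tx":0,"ty":0,"tz":-12,"turn":0,"jaw":-0.35}])

```text
time_s: 21.02
position: [0.6216, 0.1025, 0.1563]
tool_rot: [[-0.071, 0.997, -0.0], [0.997, 0.071, -0.009], [-0.008, -0.001, -1.0]]
ft_force: [0.1, 0.5, 0.8]
grip_width: 0.0275
```

>>> apply_moves(motion=[{"tx":0,"ty":-4,"tz":-2,"turn":0,"jaw":-0.35},{"tx":0,"ty":-8,"tz":-4,"turn":0,"jaw":-0.35},{"tx":0,"ty":-11,"tz":-5,"turn":0,"jaw":-0.35},{"tx":0,"ty":-15,"tz":-6,"turn":0,"jaw":-0.35},{"tx":0,"ty":-18,"tz":-6,"turn":0,"jaw":-0.35}])

```text
time_s: 21.43
position: [0.4398, 0.0903, 0.2189]
tool_rot: [[-0.072, 0.997, 0.003], [0.997, 0.072, -0.009], [-0.009, 0.003, -1.0]]
ft_force: [1.2, 0.2, 0.2]
grip_width: 0.0279
```

>>> apply_moves(motion=[{"tx":0,"ty":-3,"tz":0,"turn":0,"jaw":-0.35},{"tx":0,"ty":-6,"tz":0,"turn":0,"jaw":-0.35},{"tx":0,"ty":-8,"tz":0,"turn":0,"jaw":-0.35},{"tx":0,"ty":-8,"tz":0,"turn":0,"jaw":-0.35},{"tx":0,"ty":-8,"tz":0,"turn":0,"jaw":-0.35}])

```text
time_s: 21.85
position: [0.3598, 0.0845, 0.2196]
tool_rot: [[-0.071, 0.997, 0.005], [0.997, 0.071, -0.009], [-0.009, 0.005, -1.0]]
ft_force: [2.1, -0.0, 0.5]
grip_width: 0.0277
```

```bash
python3 - <<'E'
from h import *
p,d=get_image("side");q,e=get_image("top");z=np.load("top0.npz")
a=cv2.resize(p[60:,:][:,:,::-1],(560,354));b=cv2.resize(q[80:270,110:440][:,:,::-1],(560,322))
b=cv2.resize(b,(420,242));a=cv2.resize(a,(520,329))
o=np.zeros((579,560,3),np.uint8);o[:329,:520]=a;o[332:574,:420]=b;cv2.imwrite("pics/fin.png",o)
P=cloud("top",e);hsv=cv2.cvtColor(q,cv2.COLOR_RGB2HSV)
m=((hsv[...,0]>100)&(hsv[...,0]<130)&(hsv[...,1]>120)&(hsv[...,2]>35)&(e>.5)).astype(np.uint8)
n,l,s,c=cv2.connectedComponentsWithStats(m)
for i in range(1,n):
    if s[i,4]>60:
        t=P[l==i];t=t[t[:,2]<.06];print(np.median(t[:,:2],0).round(3),"top z",np.percentile(t[:,2],95).round(4),s[i,4])
print(telemetry.observe()["time_s"])
E
```

```text
[0.697 0.162] top z 0.0527 181
[ 0.673 -0.154] top z 0.053 187
[ 0.604 -0.197] top z 0.0439 186
[ 0.599 -0.095] top z 0.0441 194
[0.635 0.198] top z 0.044 248
[0.62  0.107] top z 0.0442 197
[ 0.461 -0.068] top z 0.0399 262
21.95
```

View pics/fin.png

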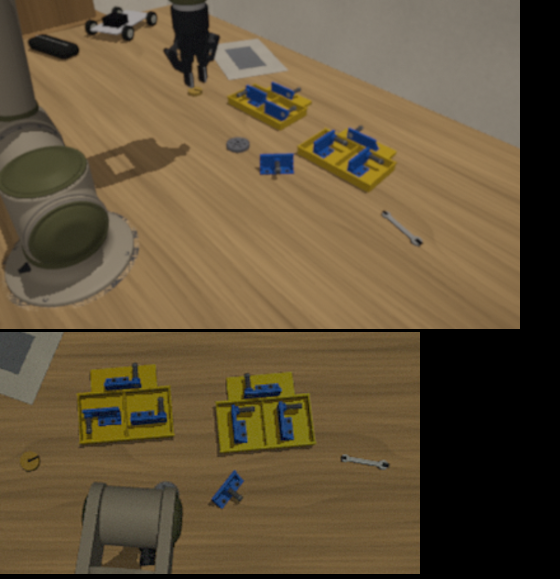

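The final views show all four brackets standing in their own compartments, with web tops at 44 mm against 43 mm expected. The plain bracket, gear, mass and spanner are where they started. I'll hand in.

```bash
python3 -c "
from rig import close_job;print(close_job())"
```

```text
the job is handed in; nothing more can be done
None
```

All four handed brackets are put away and the job is handed in. The two left-hand ones are in the left bin (the one at y > 0, with the left-hand sample). The two right-hand ones are in the right bin. Each bracket stands alone in its compartment.

- **Brackets:** the last top-camera check put the web tops at about 44 mm. Standing upright on the compartment floor would give 43 mm, so that agrees within calibration. They sit clear of the walls in the picture.
- **Items to leave:** the gear, mass and spanner look unmoved in the final views. The plain bracket measured at the same place as at the start.
- **Limits:** the clock was at about 22 s of the 104 s allowed, and no wrist reading went above about 7 N. The gripper was well clear of everything at hand-in.
- **Failures:** one batch of move calls was refused because I left out keys, and nothing moved. The second bracket (right-hand) was released perhaps 4 mm above the floor, because the arm stopped short of the height I asked for. It still landed upright, and no final check failed.

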